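Weigh-check a capacitor on the beam scale

ROBOT

A 6-joint arm with a two-finger parallel gripper is mounted at the origin on the work surface. World frame = base frame: x ahead of the robot, y to its left, z up, the work surface at z = 0. Lengths are in m, angles in rad, forces in N, time in s.
With the tool pointing down it reaches from about 0.15 to 0.775 m from the base axis. Payload 6.1 kg.
Tool frame: the origin (TCP) lies midway between the tips of the shut fingers; the grasp point (between the pads) lies bot.pinch_z behind it (bot.pinch_z is the distance from the TCP to the grasp point, in m); x points along the fingers, y is the direction in which the jaws open and shut, and the axes are right-handed (so a half turn about x gives the same grasp; the last joint's range is limited). The gripper opens to 85 mm and grips with 20 to 120 N. Pads are 22 mm wide; open, the fingers measure 114 mm over their backs; the gripper's body (76 mm by 85 mm) begins 54 mm behind the grasp point. The pads swing forward as they close: fully open they stand 13 mm farther back than shut.
Start: joints at [1.323, 0.126, -0.04, 1.405, 0, 1.571], TCP at [0.129, 0.509, 0.207] pointing down, gripper open.
Joint ranges: [-2.72, 2.72], [-0.95, 1.95], [-1.27, 1.35], [-1.78, 2.02], [-1.46, 1.47], [-3.14, 3.14]. Speed limits (rad/s): [2.39, 2.39, 3.01, 3.14, 3.14, 3.14].

INTERFACE

Orientations are given as a rotation vector (axis times angle).
In Python, from cell import bot gives the robot as it stands.
- The arm moves only by the tool servo_tool, never from a script. Its argument "targets" is a list that holds one entry, the list of rows, each a list of 5 numbers: the shift along the tool's x, y, z in mm, then the turn about the tool's x in degrees, then the closure, from 0 (fully open) to 1 (shut). In form: [[[tx, ty, tz, twist, jaw], ...]]. A call has 1 to 12 rows; each row is the pose to reach, as a shift and turn from the pose commanded when the call began, along the tool's axes at that moment; what a row does not reach only later rows make up. A row lasts 1/10 s, in which the tool goes at most 50 mm and 8.59 degrees, less where a joint would pass 70% of its speed; a pose out of reach is approached as far as the arm can. A call with a gripper value outside its range is refused whole. The fingers move at their own pace and stop on an object; the grip force is fixed at half the most. Time passes only in rows, so rows that repeat a pose let the fingers close. It gives the time, the measured TCP pose, the force and the opening at its end, in the units of the state.
- bot.observe(): the state, without advancing time (a new reading comes with each control period).
- bot.capture(name): name is "scene" or "top" or "wrist"; returns the picture (420x560x3 uint8, blue, green, red); there is no depth.
- bot.camera_model(name): a dict with "fx", "fy", "cx", "cy" (pixels), "extrinsics" (4x4, takes a point from camera to world coordinates); the wrist camera has in their place "mount" (4x4, takes a point from camera to tool coordinates, whose origin is the TCP and whose axes are the tool frame's). Camera axes: x right, y down, z forward; pixel columns grow to the right and rows downward; lengths in m; the calibration is good to about 2 mm. The wrist camera is an equidistant fisheye: a pixel r from the principal point sees the ray r / f radians off the axis. A picture is of the moment at which its call begins: read the wrist's pose just before it. camera_model takes no time and is no camera call.
- bot.hand_in(): hands the job in, once; it reports no verdict.
The state is a dict: "clock": time; "joint_positions": joint angles; "joint_vel": joint speeds; "tau": joint torques, N m; "ee_pos": TCP position; "ee_rot": TCP orientation; "contact_force": force on the tool from outside, world axes, zero at the start; "torque": the same for the moment, N m; "gripper_width": finger opening in m.
Only numpy, scipy, OpenCV 4.12 (cv2) and the standard library are available. Lean on these libraries where they do the work, as an engineer would, in place of code of your own. Each camera call takes 0.05 s, during which the arm holds its last target.

TASK

The blue capacitor sits in the pan of the beam scale with the beam arrested. Swing the red-knobbed arrest lever all the way over to release the beam, let the beam tip and rest there for about two seconds, then swing the lever fully back so the beam is locked level again with the capacitor still standing in its pan. Work the beam only through its lever, and leave the black-knobbed gate lever at the chute alone.

Things in the scene. Friction and masses are not known exactly. Their poses are not given: they have to be found in the camera images.
- arrest_lever (a joint): Arrest lever at the front of the grey beam scale: a flat steel arm swinging level about an upright axis. In rad: 0 = arrested (stop; knob on the pan's side), 1.2 = released (stop), growing counter-clockwise seen from above; begins at 0 to 0.06. It stays where left and takes about 1.5 N at the knob. Beam held level (within 1.2 degrees) below 0.15, fully free above 1.0.
- arrest_knob (a point): Centre of the lever's red upright round knob, 22 mm in diameter, 40 mm tall, 70 mm above the table (knob from 49 to 90 mm; the steel arm just under it). Turns with the lever: x is level and points from the knob to the lever's axis, 80 mm away; z is up. Nothing taller than the knob stands within 50 mm of its path.
- beam: Brass beam, a bar 250 mm long on a level hinge. Origin on the hinge, 85 mm above the table; y runs along the bar to the aluminium pan (76 mm across, centre at y = 110 mm, floor at z = 9 mm, rim 6 mm high), a fixed brass weight is at y = -110 mm; z is up when level. Released, the pan side sinks by 0.12 rad to a stop within about a second. The lever's axis is at x = -95 mm.
- capacitor: Blue can capacitor with bright top and two white stripes, a cylinder 35 mm in diameter and 45 mm tall, about 80 g, standing upright and loose in the pan. Origin at the centre of its underside, z up.
- chute_gate (a joint): Bystander: the gate lever of the steel chute on the walnut shelf, like the arrest lever but with a black knob. Value in rad, begins between -0.2 and 0.2; to be left as it is (it must stay within -0.35 to 0.35).
Things that resemble listed ones, but are neither listed nor needed, are in the scene too. There is more than one size of the capacitor; the job needs the middle-sized.

How it is judged:
On the way:
1. the lever is fully over and the released beam rests tipped for one second (value of joint arrest_lever above 1 rad and angle between beam's own z axis and vertical above 0.08 rad and angular speed of beam below 0.08 rad/s), for 1 s.
At the end, for the whole second after the job is handed in: The arrest lever is back within 0.15 rad (12 mm at the knob) of its arrested stop, the beam is still and level within 2 degrees, and the capacitor stands upright (within 10 degrees) on the pan's floor within 25 mm of the pan's centre (value of joint arrest_lever below 0.15 rad and angle between beam's own z axis and vertical below 0.035 rad and angular speed of beam below 0.08 rad/s and angle between capacitor's own z axis and vertical below 0.17 rad and x of capacitor in the frame of beam between -0.025 and 0.025 m and y of capacitor in the frame of beam between 0.085 and 0.135 m and z of capacitor in the frame of beam between 0.004 and 0.016 m); the robot touches nothing.
It fails at once if the robot pushes the beam itself (contact force between any of the fingers, the arm and beam above 1.5 N).
It fails at once if the robot pushes the capacitor (contact force between any of the fingers, the arm and capacitor above 1.5 N).
It fails at once if the chute's gate lever is moved (value of joint chute_gate above 0.35 rad or value of joint chute_gate below -0.35 rad).
It also fails if it takes over 54 s, if anything falls off the work surface, if the arm or the gripper's body presses on something with over 40 N, if the wrist force passes 120 N, or if a joint passes its speed limit or range.

## Working session

There is one attempt and no reset: what is moved stays moved. The work goes in short steps, Python scripts to look and compute and a tool call to move; the robot and the scene stay as the last step left them, time stands still between calls to the robot, and variables do not carry over. Pictures are saved under pics/ and viewed, and the job is handed in when it is done.

Besides the shell and the picture viewer there is one more tool, called after "Request:" by a JSON object that holds its "api" and its "payload", one argument or row to a line. servo_tool: Moves the arm, as the interface text tells. Its arguments: {"type":"object","properties":{"targets":{"type":"array","items":{"type":"array","items":{"type":"array","items":{"type":"number"}}}}},"required":["targets"]}

```bash
mkdir -p pics; ls
python3 - <<'E'
from cell import bot
import cv2
s=bot.observe(); print(s['clock'],s['ee_pos'],s['ee_rot'],s['gripper_width'],bot.pinch_z)
for n in ['scene','top','wrist']:
    cv2.imwrite(f'pics/{n}0.png',bot.capture(n)); print(n,bot.camera_model(n))
E
```

```text
pics
0.0 [0.12863229 0.50853436 0.20672372] [ 0.19325209  1.56224767 -0.19575429] 0.08536654820091144 0.0187
scene {'fx': 436.15398245641234, 'fy': 436.15398245641234, 'cx': 278.6087562129397, 'cy': 213.96953776570516, 'extrinsics': array([[ 0.6229134 ,  0.67404376, -0.39704397,  0.99780928],
       [ 0.78221004, -0.5439569 ,  0.30374058, -0.23649657],
       [-0.01124036, -0.49977586, -0.86608184,  0.93849949],
       [ 0.        ,  0.        ,  0.        ,  1.        ]])}
top {'fx': 400.70455207693215, 'fy': 400.70455207693215, 'cx': 284.1478098343047, 'cy': 209.17141281849325, 'extrinsics': array([[-0.00949257, -0.97877269,  0.20472886,  0.44759775],
       [-0.99994427,  0.00834552, -0.00646549,  0.09440204],
       [ 0.00461968, -0.20477883, -0.97879737,  0.90181683],
       [ 0.        ,  0.        ,  0.        ,  1.        ]])}
wrist {'fx': 325.19226210127806, 'fy': 325.19226210127806, 'cx': 278.3076506002333, 'cy': 213.28975919571977, 'mount': array([[-5.71217445e-04, -3.14599475e-01,  9.49224338e-01,
        -1.65902898e-01],
       [ 9.99999757e-01, -5.59714649e-04,  4.16267636e-04,
         1.42176990e-03],
       [ 4.00337187e-04,  9.49224345e-01,  3.14599719e-01,
        -8.15301823e-02],
       [ 0.00000000e+00,  0.00000000e+00,  0.00000000e+00,
         1.00000000e+00]])}
```

View pics/scene0.png

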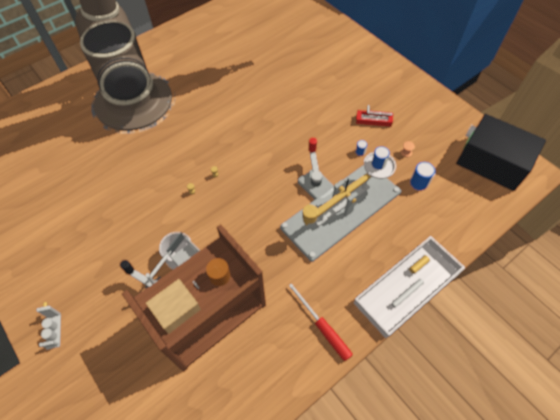

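View pics/top0.png

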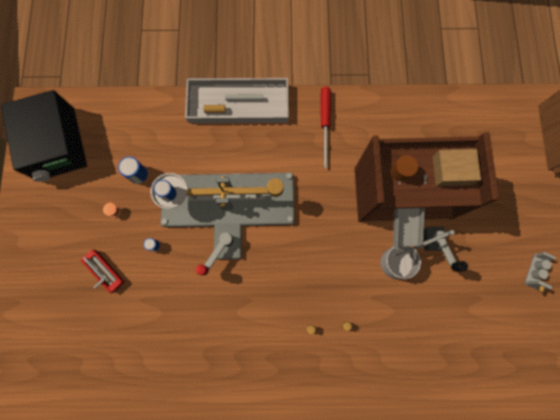

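View pics/wrist0.png

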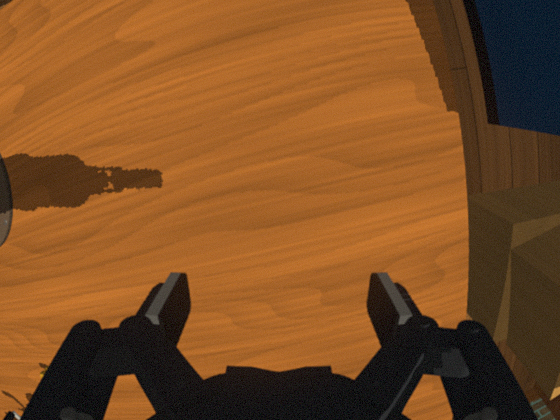

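Scene and top show the scale with its red knob (scene ≈(313,145), top ≈(201,269)) and the lever axis near top ≈(226,240). The black gate knob is at top ≈(460,266), well away. The wrist view shows only bare table. Next I'll measure the positions.

```bash
cat > h.py <<'E'
import numpy as np,cv2
from cell import bot
def ray(n,u,v):
    m=bot.camera_model(n);E=m['extrinsics']
    d=E[:3,:3]@np.array([(u-m['cx'])/m['fx'],(v-m['cy'])/m['fy'],1]);return E[:3,3],d/np.linalg.norm(d)
def plane(n,u,v,z):
    o,d=ray(n,u,v);return o+d*(z-o[2])/d[2]
def tri(a,b):
    A=0;B=0
    for o,d in (a,b):
        P=np.eye(3)-np.outer(d,d);A=A+P;B=B+P@o
    x=np.linalg.solve(A,B);return x,[np.linalg.norm((np.eye(3)-np.outer(d,d))@(x-o)) for o,d in (a,b)]
def blobs(im,lo,hi,roi,amin=15):
    x0,y0,x1,y1=roi;h=cv2.cvtColor(im,cv2.COLOR_BGR2HSV)
    m=cv2.inRange(h,lo,hi);k=np.zeros_like(m);k[y0:y1,x0:x1]=m[y0:y1,x0:x1]
    n,_,st,c=cv2.connectedComponentsWithStats(k)
    return [(c[i].round(1),st[i]) for i in range(1,n) if st[i][4]>=amin]
E
python3 - <<'E'
from h import *
for n,roi in (('top',(185,250,215,285)),('scene',(300,130,330,165))):
    im=cv2.imread(f'pics/{n}0.png'); print(n,blobs(im,(0,150,60),(4,255,255),roi,8),blobs(im,(174,150,60),(180,255,255),roi,8))
t=cv2.imread('pics/top0.png')[160:290,140:310]; s=cv2.imread('pics/scene0.png')[100:270,270:440]
cv2.imwrite('pics/tz.png',cv2.resize(t,None,fx=4.6,fy=4.6,interpolation=2)); cv2.imwrite('pics/sz.png',cv2.resize(s,None,fx=3.5,fy=3.5,interpolation=2))
E
```

```text
top [(array([201. , 269.3]), array([196, 265,  12,  10,  84], dtype=int32))] []
scene [(array([312.4, 144.3]), array([310, 138,   6,  14,  73], dtype=int32))] []
```

View pics/tz.png

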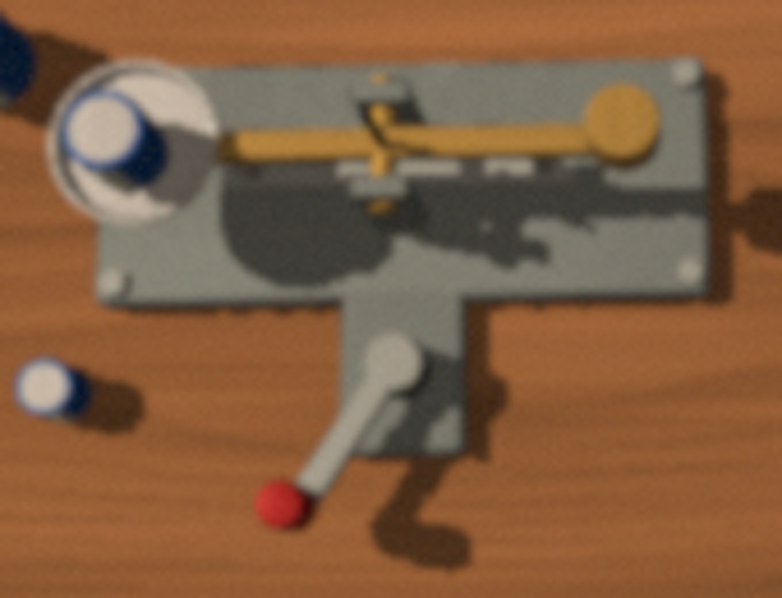

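View pics/sz.png

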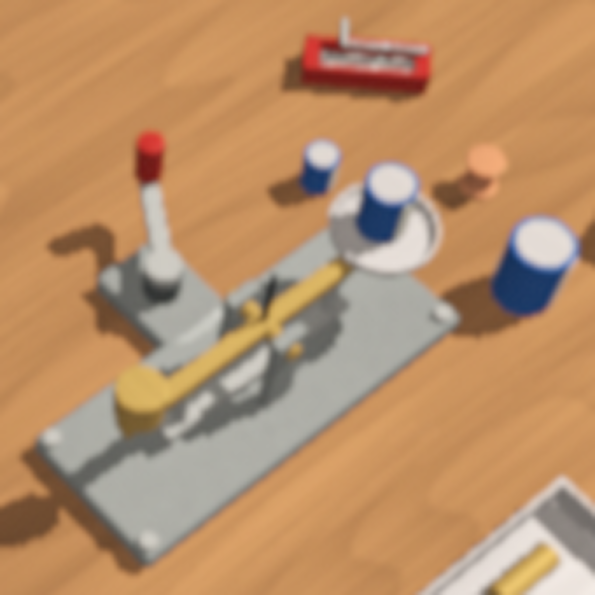

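Run:
```python
from h import *
k=tri(ray('top',201,269.3),ray('scene',312.4,144.3));print('knob',k)
a=tri(ray('top',225.7,238.7),ray('scene',270+161/3.5,100+268/3.5));print('axis',a, np.linalg.norm((a[0]-k[0])[:2]))
print('knob z80',plane('top',201,269.3,.08),plane('scene',312.4,144.3,.07))
p=[plane('top',140+u/4.6,160+v/4.6,z) for u,v,z in((132,142,.097),(620,122,.09),(380,135,.09),(102,128,.139))];print(np.round(p,4))
d=(p[0]-p[1])[:2];print('beam len',np.linalg.norm(d),'yaw',np.degrees(np.arctan2(-d[0],d[1])))
from scipy.spatial.transform import Rotation as R
print(R.from_rotvec(bot.observe()['ee_rot']).as_matrix().round(4))
```

```text
knob (array([0.49640181, 0.25979392, 0.07355525]), [np.float64(0.0004625863565219205), np.float64(0.0004625863565219618)])
axis (array([0.56304488, 0.21514339, 0.04616415]), [np.float64(0.0003338985222381213), np.float64(0.0003338985222380903)]) 0.08021825535445559
knob z80 [0.49625424 0.25891373 0.08      ] [0.49416485 0.26138781 0.07      ]
[[0.6567 0.3276 0.097 ]
 [0.666  0.1082 0.09  ]
 [0.6608 0.2172 0.09  ]
 [0.652  0.3285 0.139 ]]
beam len 0.21958619659757309 yaw 2.4463955773289605
[[-3.000e-04  2.453e-01  9.695e-01]
 [-1.200e-03  9.695e-01 -2.453e-01]
 [-1.000e+00 -1.200e-03  0.000e+00]]
```

Knob measures (0.496, 0.260) at z 0.0736 against 0.070 expected. Axis is (0.563, 0.215), giving a radius of 80.2 mm against 80. Beam yaw is about 2°. All of these agree with the given sizes. I'll move above the knob and line the jaws up with its tangent.

Request:
{"api": "servo_tool", "payload": {
  "targets": [
    [[0, -10, 28, 0, 0], [0, -25, 69, 2, 0.1], [0, -39, 108, 5, 0.2], [0, -54, 150, 8, 0.3], [0, -69, 190, 10, 0.4], [0, -83, 230, 12, 0.5], [0, -98, 270, 14, 0.55], [10, -112, 310, 16, 0.55], [20, -127, 350, 18, 0.55], [30, -141, 390, 20, 0.55], [40, -151, 418, 20, 0.55], [50, -151, 418, 20, 0.55]]
  ]
}}

```text
clock: 1.35
ee_pos: [0.4994, 0.2578, 0.1562]
ee_rot: [0.47, 1.519, -0.472]
contact_force: [-1.0, 0.6, -0.6]
gripper_width: 0.0383
```

Request:
{"api": "servo_tool", "payload": {
  "targets": [
    [[0, 0, 0, 0, 0.55], [0, 0, 0, 0, 0.55], [0, 0, 0, 0, 0.55], [0, 0, 0, 0, 0.55]]
  ]
}}

```text
clock: 1.75
ee_pos: [0.4965, 0.2609, 0.1584]
ee_rot: [0.467, 1.519, -0.465]
contact_force: [0.1, 0.8, -0.2]
gripper_width: 0.0387
```

Run:
```python
from h import *
from scipy.spatial.transform import Rotation as R
s=bot.observe(); print(s['clock'],s['ee_pos'],s['gripper_width'],s['contact_force']); M=R.from_rotvec(s['ee_rot']).as_matrix();print(M.round(4))
d=np.array([.4964,.2595,.0513])-s['ee_pos'];print('tool delta',(M.T@d*1000).round(1))
for n in('wrist','top'): cv2.imwrite(f'pics/{n}1.png',bot.capture(n))
```

```text
1.75 [0.49652259 0.2609406  0.15836295] 0.038710169943320646 [ 0.11488482  0.75876893 -0.17376407]
[[ 1.100e-03  5.608e-01  8.280e-01]
 [ 7.000e-04  8.280e-01 -5.608e-01]
 [-1.000e+00  1.200e-03  5.000e-04]]
tool delta [107.1  -1.4   0.7]
```

View pics/wrist1.png

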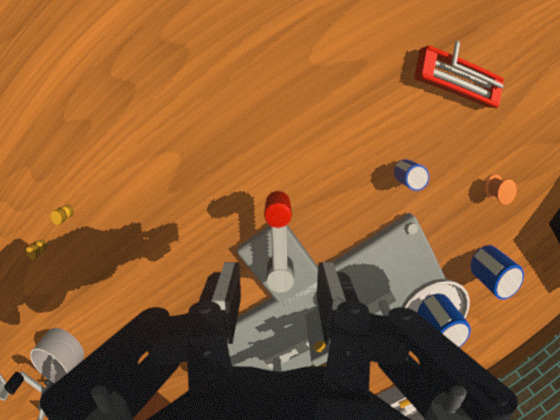

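View pics/top1.png

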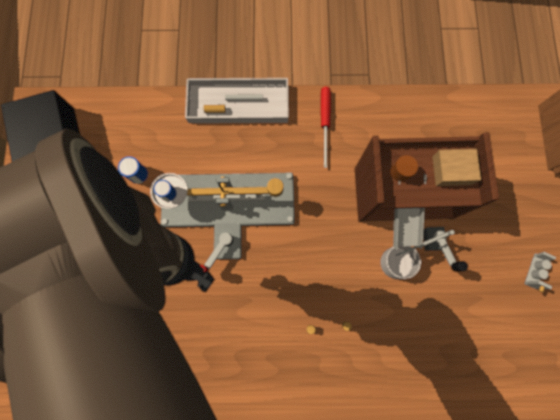

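The wrist view shows the knob centred between the jaws (column ≈278, top ≈(278,199)), and the lever runs straight toward the camera's bottom. The top view shows the arm high and clear of the pan. I'll cross-check the knob from the wrist view.

Run:
```python
from h import *
from scipy.spatial.transform import Rotation as R
s=bot.observe();M=R.from_rotvec(s['ee_rot']).as_matrix();m=bot.camera_model('wrist');T=m['mount']
im=cv2.imread('pics/wrist1.png');b=blobs(im,(0,150,60),(5,255,255),(255,180,305,235));print(b)
def wp(u,v,z):
    a=np.array([u-m['cx'],v-m['cy']]);r=np.hypot(*a);t=r/m['fx'];c=np.r_[a/r*np.sin(t),np.cos(t)]
    d=M@T[:3,:3]@c;o=s['ee_pos']+M@T[:3,3];return o+d*(z-o[2])/d[2]
print(wp(*b[0][0],.07),wp(*b[0][0],.08),wp(281,281,.05))
```

```text
[(array([277.7, 210.7]), array([265, 192,  26,  36, 691], dtype=int32))]
[0.49708527 0.26136474 0.07      ] [0.49441488 0.2631798  0.08      ] [0.5633821  0.22018537 0.05      ]
```

The wrist ray gives (0.497, 0.261), within 2 mm of the two-camera result. Descending.

Request:
{"api": "servo_tool", "payload": {
  "targets": [
    [[20, 0, 0, 0, 0.55], [40, 0, 0, 0, 0.55], [55, 0, 0, 0, 0.55], [68, 0, 0, 0, 0.55], [78, 0, 0, 0, 0.55], [88, 0, 0, 0, 0.55], [96, 0, 0, 0, 0.55], [102, 0, 0, 0, 0.55], [102, 0, 0, 0, 0.55], [102, 0, 0, 0, 0.55]]
  ]
}}

```text
clock: 2.85
ee_pos: [0.4971, 0.2601, 0.0557]
ee_rot: [0.468, 1.52, -0.467]
contact_force: [-0.4, -0.9, 0.4]
gripper_width: 0.0385
```

Run:
```python
from h import *
from scipy.spatial.transform import Rotation as R
s=bot.observe(); print(s['clock'],s['ee_pos'],s['gripper_width'],s['contact_force'])
M=R.from_rotvec(s['ee_rot']).as_matrix()
ax=np.array([.563,.2155]); k=np.array([.4965,.2605]); v=k-ax
for deg in range(0,73,6):
    a=np.radians(deg);c,q=np.cos(a),np.sin(a);p=ax+np.array([c*v[0]-q*v[1],q*v[0]+c*v[1]])
    d=M.T@np.r_[p-s['ee_pos'][:2],0];print(deg,(d*1000).round(1),p.round(4))
cv2.imwrite('pics/w2.png',bot.capture('wrist'))
```

```text
2.85 [0.49709785 0.26008639 0.0557078 ] 0.03851114163878199 [-0.36335475 -0.87997749  0.39835608]
0 [-0.   0.  -0.7] [0.4965 0.2605]
6 [-0.  -8.4 -0.3] [0.4922 0.2533]
12 [ -0.  -16.7   1.1] [0.4886 0.2457]
18 [ -0.  -24.8   3.3] [0.4858 0.2377]
24 [ -0.  -32.6   6.3] [0.4839 0.2296]
30 [ -0.  -40.1  10.1] [0.4829 0.2212]
36 [ -0.  -47.2  14.7] [0.4828 0.2128]
42 [ -0.  -53.7  20. ] [0.4835 0.2044]
48 [ -0.  -59.6  26. ] [0.4851 0.1962]
54 [ -0.  -64.9  32.5] [0.4875 0.1882]
60 [ -0.  -69.4  39.6] [0.4908 0.1804]
66 [ -0.  -73.2  47.1] [0.4948 0.1731]
72 [ -0.  -76.2  54.9] [0.4997 0.1662]
```

View pics/w2.png

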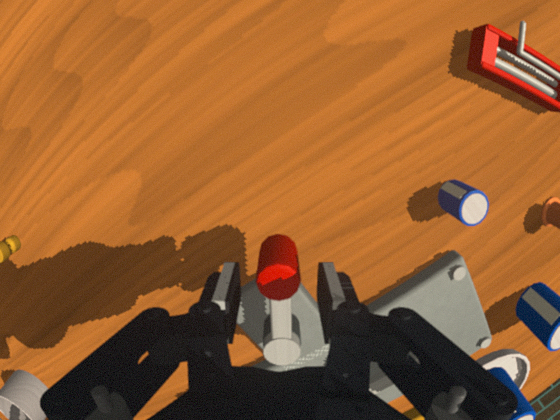

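The wrist view shows the knob (≈(278,265)) between the pads with even gaps. I'll narrow the cage slightly and swing along the arc.

Request:
{"api": "servo_tool", "payload": {
  "targets": [
    [[0, 0, 0, 0, 0.66], [0, 0, 0, 0, 0.66], [0, -4, 0, -3, 0.66], [0, -8, 0, -6, 0.66], [0, -13, 0, -9, 0.66], [0, -17, 1, -12, 0.66], [0, -21, 2, -15, 0.66], [0, -25, 3, -18, 0.66], [0, -29, 5, -21, 0.66], [0, -33, 6, -24, 0.66], [0, -36, 8, -27, 0.66], [0, -40, 10, -30, 0.66]]
  ]
}}

```text
clock: 4.1
ee_pos: [0.483, 0.2217, 0.056]
ee_rot: [0.057, 1.569, -0.055]
contact_force: [1.6, 1.1, -0.6]
gripper_width: 0.0292
```

```bash
cat > st.py <<'E'
from h import *
import sys
from scipy.spatial.transform import Rotation as R
s=bot.observe(); print(s['clock'],s['ee_pos'],s['gripper_width'],s['contact_force'].round(1))
M=R.from_rotvec(s['ee_rot']).as_matrix();print('yaw cw',np.degrees(np.arctan2(M[0,1],M[1,1])))
ax=np.array([.563,.2155]); k=np.array([.4965,.2605]); v=k-ax
w=s['ee_pos'][:2]-ax;print('tool arc deg',np.degrees(np.arctan2(v[0]*w[1]-v[1]*w[0],v@w)),'r',np.hypot(*w))
for deg in range(-6,81,6):
    a=np.radians(deg);c,q=np.cos(a),np.sin(a);p=ax+np.array([c*v[0]-q*v[1],q*v[0]+c*v[1]])
    d=M.T@np.r_[p-s['ee_pos'][:2],0];print(deg,(d*1000).round(1)[1:])
for n in sys.argv[2:]:cv2.imwrite(f'pics/{n}{sys.argv[1]}.png',bot.capture(n))
E
python3 st.py 3 wrist
```

```text
4.1 [0.48303576 0.22169269 0.05595042] 0.02917918005897753 [ 1.6  1.1 -0.6]
yaw cw 4.05847703343528
tool arc deg 29.657557820645646 r 0.08020367621930698
-6 [46.7 15.3]
0 [39.7 10.7]
6 [32.2  6.9]
12 [24.3  3.8]
18 [16.2  1.7]
24 [7.9 0.4]
30 [-0.5 -0.1]
36 [-8.9  0.3]
42 [-17.2   1.7]
48 [-25.3   3.8]
54 [-33.1   6.8]
60 [-40.6  10.6]
66 [-47.7  15.2]
72 [-54.2  20.5]
78 [-60.2  26.4]
```

View pics/wrist3.png

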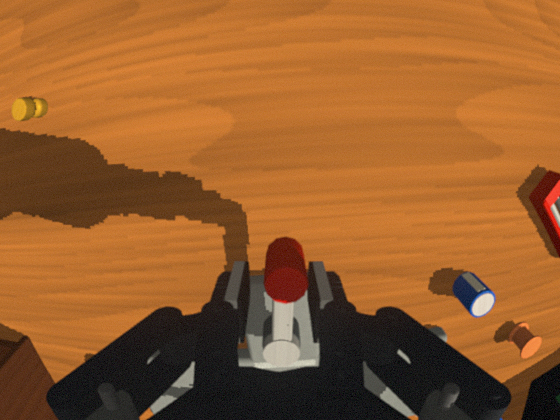

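The knob (≈(287,270)) is moving with the tool, lagging by the slack, and the force is small. I'll continue to about 66°, then creep to the stop.

Request:
{"api": "servo_tool", "payload": {
  "targets": [
    [[0, -4, 0, -3, 0.66], [0, -8, 0, -6, 0.66], [0, -12, 1, -8, 0.66], [0, -16, 1, -11, 0.66], [0, -20, 2, -14, 0.66], [0, -24, 3, -17, 0.66], [0, -28, 5, -20, 0.66], [0, -32, 6, -23, 0.66], [0, -36, 8, -26, 0.66], [0, -40, 10, -30, 0.66], [0, -44, 13, -33, 0.66], [0, -47, 15, -36, 0.66]]
  ]
}}

```text
clock: 5.35
ee_pos: [0.4944, 0.1736, 0.0557]
ee_rot: [-0.435, 1.526, 0.436]
contact_force: [-0.7, 1.8, 0.6]
gripper_width: 0.0292
```

```bash
python3 st.py 4 wrist scene
```

```text
5.35 [0.49437984 0.17355833 0.0557299 ] 0.02920231789415402 [-0.7  1.8  0.6]
yaw cw -31.871483005906743
tool arc deg 65.51978696938808 r 0.0804228198535528
-6 [75.7 55.6]
0 [72.7 47.7]
6 [68.9 40.2]
12 [64.3 33.2]
18 [59.  26.6]
24 [53.1 20.7]
30 [46.5 15.4]
36 [39.5 10.9]
42 [32.  7.]
48 [24.1  4. ]
54 [16.   1.9]
60 [7.7 0.6]
66 [-0.7  0.1]
72 [-9.1  0.6]
78 [-17.4   1.9]
```

View pics/wrist4.png

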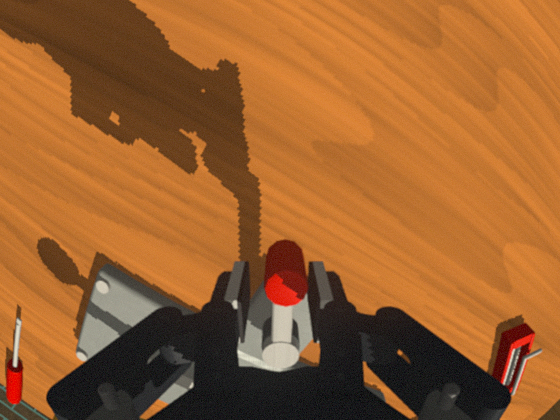

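View pics/scene4.png

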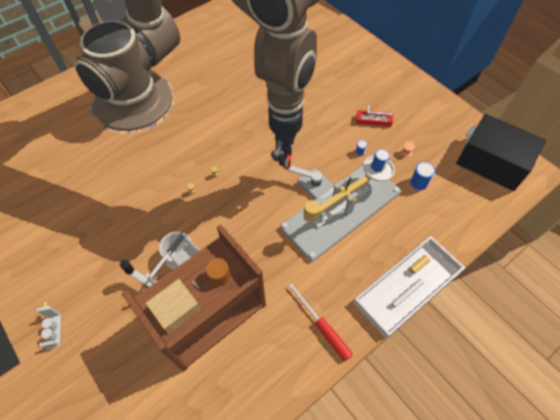

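The knob is at about 63°, the capacitor still stands in the pan, and the force is about 2 N. Creeping on to the stop and then waiting.

Request:
{"api": "servo_tool", "payload": {
  "targets": [
    [[0, -2, 0, -1, 0.66], [0, -4, 0, -3, 0.66], [0, -6, 0, -4, 0.66], [0, -7, 0, -5, 0.66], [0, -8, 0, -5, 0.66], [0, -8, 0, -5, 0.66], [0, -8, 0, -5, 0.66], [0, -8, 0, -5, 0.66]]
  ]
}}

```text
clock: 6.25
ee_pos: [0.4981, 0.1676, 0.0555]
ee_rot: [-0.501, 1.512, 0.505]
contact_force: [-1.6, 5.6, 1.1]
gripper_width: 0.0289
```

Request:
{"api": "servo_tool", "payload": {
  "targets": [
    [[0, 0, 0, 0, 0.66], [0, 0, 0, 0, 0.66], [0, 0, 0, 0, 0.66], [0, 0, 0, 0, 0.66], [0, 0, 0, 0, 0.66], [0, 0, 0, 0, 0.66], [0, 0, 0, 0, 0.66], [0, 0, 0, 0, 0.66], [0, 0, 0, 0, 0.66], [0, 0, 0, 0, 0.66]]
  ]
}}

```text
clock: 7.25
ee_pos: [0.4981, 0.1676, 0.0555]
ee_rot: [-0.501, 1.512, 0.505]
contact_force: [-1.0, 5.1, 0.5]
gripper_width: 0.0292
```

```bash
python3 st.py 5 wrist scene top
python3 - <<'E'
import cv2
a=cv2.imread('pics/scene5.png')[100:270,260:430];b=cv2.imread('pics/top5.png')[160:290,140:310]
import numpy as np
a=cv2.resize(a,(390,390),interpolation=2);b=cv2.resize(b,(400,306),interpolation=2);b=cv2.copyMakeBorder(b,0,84,0,0,0)
cv2.imwrite('pics/z5.png',np.hstack([a,b]))
E
```

```text
7.25 [0.49812614 0.16756422 0.05554478] 0.029153243643832507 [-1.   5.1  0.5]
yaw cw -36.8091609251032
tool arc deg 70.54685568024316 r 0.08066261196379784
-6 [77.7 62.5]
0 [75.4 54.4]
6 [72.2 46.6]
12 [68.3 39.2]
18 [63.5 32.2]
24 [58.1 25.8]
30 [52.1 20. ]
36 [45.4 14.8]
42 [38.3 10.4]
48 [30.7  6.7]
54 [22.8  3.8]
60 [14.7  1.8]
66 [6.4 0.7]
72 [-2.   0.4]
78 [-10.4   1. ]
```

View pics/z5.png

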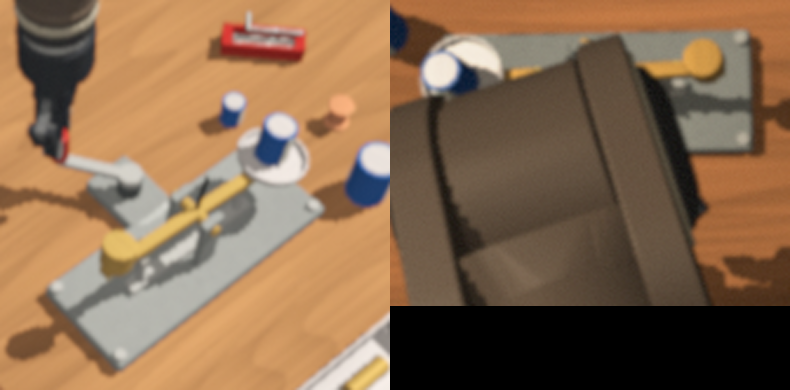

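View pics/wrist5.png

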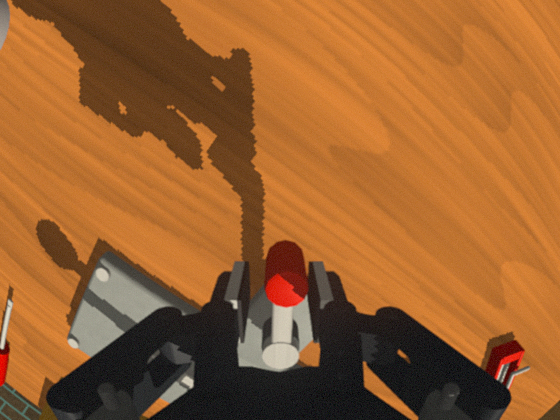

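The force rose to 5 N, so the lever is against its stop. The capacitor stands in the pan in the z5 crop at ≈(277,135). I'll check the tip by comparing pixels, then wait more.

Run:
```python
from h import *
for n,roi in(('scene',(300,195,325,225)),('top',(262,175,290,200))):
  for k in (0,5):
    print(n,k,blobs(cv2.imread(f'pics/{n}{k}.png'),(15,130,90),(30,255,255),roi,25))
for n,roi in(('scene',(370,140,392,172)),):
  for k in (0,5):
    print(n,k,blobs(cv2.imread(f'pics/{n}{k}.png'),(105,120,40),(125,255,255),roi,25))
```

```text
scene 0 [(array([310.3, 210.8]), array([300, 197,  25,  27, 317], dtype=int32))]
scene 5 [(array([310.4, 207.7]), array([300, 196,  25,  24, 328], dtype=int32))]
top 0 [(array([273.2, 187. ]), array([262, 179,  21,  16, 244], dtype=int32))]
top 5 [(array([271.6, 185.2]), array([262, 177,  19,  17, 242], dtype=int32))]
scene 0 [(array([377.6, 162.2]), array([373, 155,  11,  14,  96], dtype=int32))]
scene 5 [(array([377.3, 164.3]), array([372, 157,  13,  14, 112], dtype=int32))]
```

Request:
{"api": "servo_tool", "payload": {
  "targets": [
    [[0, 0, 0, 0, 0.66], [0, 0, 0, 0, 0.66], [0, 0, 0, 0, 0.66], [0, 0, 0, 0, 0.66], [0, 0, 0, 0, 0.66], [0, 0, 0, 0, 0.66], [0, 0, 0, 0, 0.66], [0, 0, 0, 0, 0.66], [0, 0, 0, 0, 0.66], [0, 0, 0, 0, 0.66], [0, 0, 0, 0, 0.66], [0, 0, 0, 0, 0.66]]
  ]
}}

```text
clock: 8.6
ee_pos: [0.4982, 0.1676, 0.0556]
ee_rot: [-0.501, 1.512, 0.505]
contact_force: [-2.0, 5.5, 0.8]
gripper_width: 0.0292
```

Weight side rose about 3 px and the pan side sank about 2 px, consistent with 13 mm of travel. More than 2 s have passed at the stop. Swinging back gently.

Request:
{"api": "servo_tool", "payload": {
  "targets": [
    [[0, 2, 0, 2, 0.66], [0, 6, 1, 5, 0.66], [0, 10, 1, 8, 0.66], [0, 15, 2, 11, 0.66], [0, 19, 3, 14, 0.66], [0, 23, 4, 17, 0.66], [0, 27, 5, 20, 0.66], [0, 31, 7, 23, 0.66], [0, 34, 8, 26, 0.66], [0, 38, 10, 29, 0.66], [0, 42, 12, 32, 0.66], [0, 45, 15, 35, 0.66]]
  ]
}}

```text
clock: 9.8
ee_pos: [0.4829, 0.2106, 0.0552]
ee_rot: [-0.024, 1.572, 0.02]
contact_force: [-1.1, -2.1, 0.3]
gripper_width: 0.029
```

```bash
python3 st.py 6 scene; python3 -c "
import cv2;cv2.imwrite('pics/z6.png',cv2.resize(cv2.imread('pics/scene6.png')[100:270,260:430],None,fx=3,fy=3,interpolation=2))"
```

```text
9.8 [0.48291232 0.21060603 0.05519603] 0.029012593120232348 [-1.1 -2.1  0.3]
yaw cw -1.6241065262721635
tool arc deg 37.58274881529535 r 0.08023706737953334
-6 [56.  20.3]
0 [49.5 15. ]
6 [42.4 10.5]
12 [34.9  6.7]
18 [27.   3.7]
24 [18.9  1.6]
30 [10.6  0.3]
36 [ 2.2 -0.1]
42 [-6.2  0.4]
48 [-14.5   1.7]
54 [-22.6   4. ]
60 [-30.4   7. ]
66 [-37.9  10.9]
72 [-44.9  15.5]
78 [-51.4  20.8]
```

View pics/z6.png

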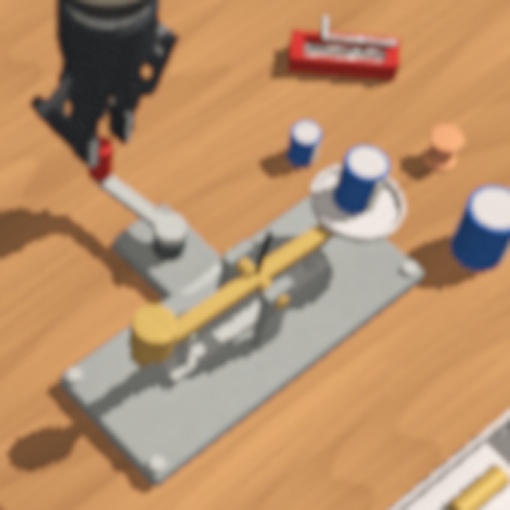

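The crop shows the lever halfway (knob ≈(100,158)) and the capacitor upright in its pan (≈(362,180)). Continuing.

Request:
{"api": "servo_tool", "payload": {
  "targets": [
    [[0, 4, 0, 3, 0.66], [0, 8, 0, 6, 0.66], [0, 12, 0, 9, 0.66], [0, 16, 1, 12, 0.66], [0, 20, 2, 15, 0.66], [0, 24, 3, 18, 0.66], [0, 28, 4, 21, 0.66], [0, 32, 5, 24, 0.66], [0, 36, 7, 27, 0.66], [0, 40, 9, 30, 0.66], [0, 43, 11, 32, 0.66], [0, 45, 12, 34, 0.66]]
  ]
}}

```text
clock: 11.05
ee_pos: [0.4936, 0.2563, 0.0551]
ee_rot: [0.44, 1.526, -0.442]
contact_force: [-0.9, -1.8, 0.7]
gripper_width: 0.0294
```

```bash
python3 st.py 7 wrist
```

```text
11.05 [0.49363535 0.25634193 0.05508998] 0.0294133774274235 [-0.9 -1.8  0.7]
yaw cw 32.24929346133181
tool arc deg 3.596293074243294 r 0.08049545520642266
-6 [13.4  0.9]
0 [5.  0.2]
6 [-3.4  0.4]
12 [-11.7   1.4]
18 [-19.9   3.3]
24 [-27.8   6.1]
30 [-35.4   9.7]
36 [-42.6  14. ]
42 [-49.3  19.1]
48 [-55.4  24.8]
54 [-60.9  31.2]
60 [-65.7  38.1]
66 [-69.8  45.5]
72 [-73.1  53.2]
78 [-75.5  61.3]
```

Request:
{"api": "servo_tool", "payload": {
  "targets": [
    [[0, 2, 0, 1, 0.66], [0, 4, 0, 2, 0.66], [0, 6, 0, 3, 0.66], [0, 8, 0, 4, 0.66], [0, 9, 0, 4, 0.66], [0, 10, 0, 4, 0.66], [0, 10, 0, 4, 0.66], [0, 10, 0, 4, 0.66]]
  ]
}}

```text
clock: 11.9
ee_pos: [0.4993, 0.2651, 0.0554]
ee_rot: [0.494, 1.514, -0.495]
contact_force: [-2.1, -2.5, -0.4]
gripper_width: 0.0291
```

```bash
python3 st.py 8 wrist scene|head -3
```

```text
11.9 [0.49927149 0.26512234 0.0554372 ] 0.02909865672284437 [-2.1 -2.5 -0.4]
yaw cw 36.19943901513188
tool arc deg -3.820299105271982 r 0.08076942593692182
```

View pics/wrist8.png

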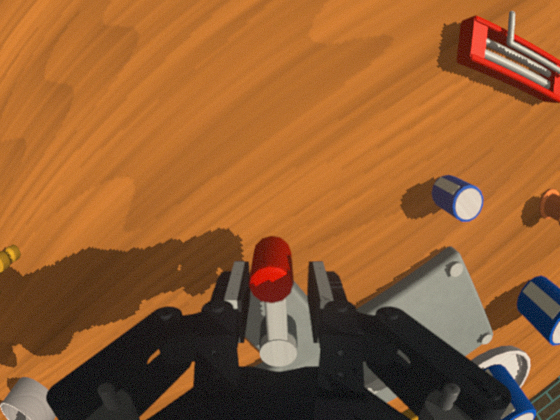

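The knob is against the left pad at ≈(271,268), about at its starting angle. I'll nudge 2 mm further to confirm the stop.

Request:
{"api": "servo_tool", "payload": {
  "targets": [
    [[0, 1, 0, 0, 0.66], [0, 2, 0, 0, 0.66], [0, 2, 0, 0, 0.66], [0, 2, 0, 0, 0.66]]
  ]
}}

```text
clock: 12.4
ee_pos: [0.4993, 0.2653, 0.0552]
ee_rot: [0.492, 1.515, -0.498]
contact_force: [-7.3, -6.4, 3.3]
gripper_width: 0.0289
```

The force climbed to about 10 N with no further motion, so the lever is at its stop. I'll back off to centre, open slightly and lift out.

Request:
{"api": "servo_tool", "payload": {
  "targets": [
    [[0, -3, 0, 0, 0.66], [0, -5, 0, 0, 0.6], [0, -5, 0, 0, 0.55], [0, -5, 0, 0, 0.55], [-10, -5, 0, 0, 0.55], [-25, -5, 0, 0, 0.55], [-40, -5, 0, 0, 0.55], [-60, -5, 0, 0, 0.55], [-80, -5, 0, 0, 0.55], [-100, -5, 0, 0, 0.55]]
  ]
}}

```text
clock: 13.4
ee_pos: [0.4979, 0.2632, 0.1572]
ee_rot: [0.495, 1.513, -0.494]
contact_force: [-0.7, 0.8, 0.3]
gripper_width: 0.0386
```

Request:
{"api": "servo_tool", "payload": {
  "targets": [
    [[-10, 0, -20, 0, 0.55], [-20, 0, -50, 0, 0.55], [-20, 0, -80, 0, 0.55], [-20, 0, -110, 0, 0.55], [-20, 0, -140, 0, 0.55], [-20, 0, -150, 0, 0.55], [-20, 0, -150, 0, 0.55], [-20, 0, -150, 0, 0.55], [-20, 0, -150, 0, 0.55]]
  ]
}}

```text
clock: 14.3
ee_pos: [0.3775, 0.3511, 0.1756]
ee_rot: [0.496, 1.513, -0.496]
contact_force: [0.7, -0.2, -0.4]
gripper_width: 0.0386
```

```bash
python3 st.py 9 scene top|head -1
python3 - <<'E'
from h import *
ims=[cv2.imread(f'pics/scene{k}.png') for k in(0,9)]
for im in ims: print(blobs(im,(15,130,90),(30,255,255),(295,195,325,228),25),blobs(im,(105,120,40),(125,255,255),(370,140,392,172),25),blobs(im,(0,150,60),(4,255,255),(300,130,330,165)))
t=cv2.imread('pics/top9.png')
print(blobs(t,(0,150,60),(4,255,255),(185,250,215,285)))
cv2.imwrite('pics/z9.png',np.hstack([cv2.resize(i[100:270,270:440],(390,390),interpolation=2) for i in ims]))
E
```

```text
14.3 [0.37749798 0.35110488 0.17556387] 0.03855121544668702 [ 0.7 -0.2 -0.4]
[(array([307.9, 209.5]), array([295, 195,  30,  29, 384], dtype=int32))] [(array([377.6, 162.2]), array([373, 155,  11,  14,  96], dtype=int32))] [(array([312.4, 144.3]), array([310, 138,   6,  14,  73], dtype=int32))]
[(array([307.7, 209.4]), array([295, 195,  30,  29, 390], dtype=int32))] [(array([377.5, 162. ]), array([373, 155,  11,  13,  96], dtype=int32))] [(array([313.1, 144.2]), array([310, 138,   7,  14,  73], dtype=int32))]
[(array([200.4, 269. ]), array([195, 265,  12,   9,  87], dtype=int32))]
```

View pics/z9.png

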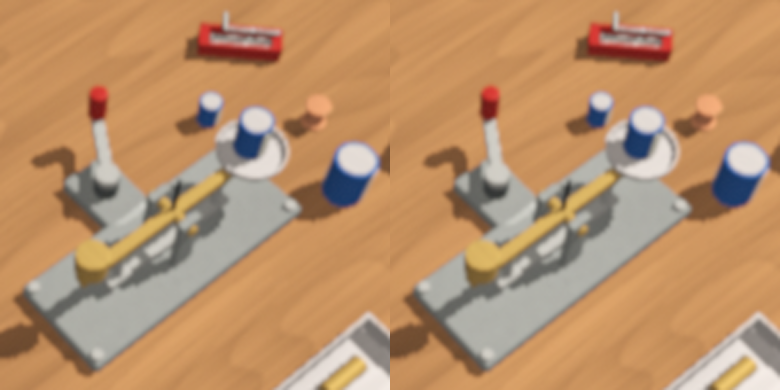

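View pics/top9.png

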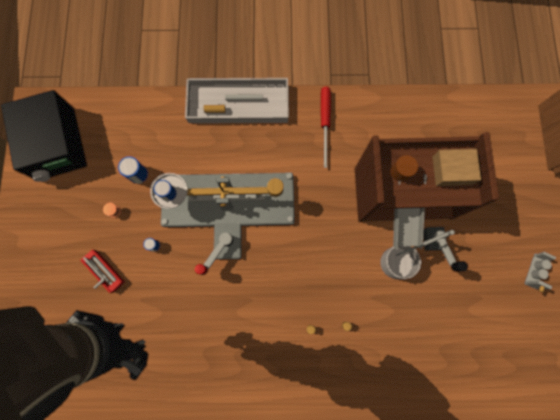

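The before and after crops match within 1 px: the knob is a hair past its start, and the beam and capacitor are as they began. The black gate knob is still at top (460,266). Handing in.

```bash
python3 -c "
from cell import bot
print(bot.hand_in())"
```

```text
the job is handed in; nothing more can be done
None
```

I swung the arrest lever over to its released stop, left the beam tipped for a bit over 2 s, swung the lever fully back and lifted clear. The job was handed in at about 14.4 s. The jaws were loosely caged around the red knob the whole time and touched nothing else that I could see.

- **Release:** the lever reached about 68°, and the force rose to about 5 N at the stop. While it was over, the scene picture showed the weight side up by about 3 px and the pan side down by about 2 px. That fits the expected 13 mm of travel, but it is a coarse check and I did not measure the beam angle directly.
- **Return:** the lever stopped moving and the force climbed to about 10 N at the arrested stop.
- **Last pictures:** the knob, beam weight and capacitor were all within 1 px of where they started, and the capacitor stood upright in its pan. The black gate lever looked unmoved, and the gripper was well clear.

No check failed or disagreed. The knob measurements from the different cameras agreed to about 2 mm.

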